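Switch on the two goblet lamps

ROBOT

A 6-joint arm with a two-finger parallel gripper is mounted at the origin on the work surface. World frame = base frame: x ahead of the robot, y to its left, z up, the work surface at z = 0. Lengths are in m, angles in rad, forces in N, time in s.
With the tool pointing down it reaches from about 0.4 to 0.825 m from the base axis. Payload 7 kg.
Tool frame: the origin (TCP) lies on the front face of the gripper's body, between the roots of the fingers; the fingertips stand 66 mm ahead of it and the grasp point (between the pads) lies 47 mm ahead of it (ctrl.tips_ahead is the distance from the TCP to the fingertips, in m); z points along the fingers, y is the direction in which the jaws open and shut (so a half turn about z gives the same grasp; the last joint's range is limited). The gripper opens to 88 mm and grips with 3 to 60 N. Pads are 19 mm wide; open, the fingers measure 130 mm over their backs; the gripper's body (78 mm by 193 mm) begins 47 mm behind the grasp point.
Start: joints at [-0.976, 0.359, 0.012, 0, -1.224, -0.288], TCP at [0.204, -0.643, 0.292] pointing down, gripper open.
Joint ranges: [-3.07, 3.07], [-1.43, 2.12], [-1.02, 1.25], [-3.03, 1.67], [-3.05, -0], [-3.03, 3.03]. Speed limits (rad/s): [2.39, 2.39, 3.01, 3.14, 3.14, 3.14].

INTERFACE

Orientations are given as a unit quaternion [w, x, y, z].
In Python, from workcell import ctrl gives the robot as it stands. Calls block until the motion is done:
- ctrl.reach(position, orientation): joint-space move of the TCP to a pose.
- ctrl.line_to(position, feed=0.15, attitude=None, max_force=None): straight line of the TCP; attitude=None keeps the orientation; feed is the mean speed in m/s. With max_force (N) it stops when the force on the tool has changed by that much, and returns True; else False.
- ctrl.goto_joints(angles): joint-space move.
- ctrl.command_gripper(opening, newtons=None): opening from 0.0 (shut) to 1.0 (fully open); newtons is the grip in N (None keeps the last); returns when the fingers have stopped.
- ctrl.sleep(seconds).
- ctrl.ik(position, orientation): joint angles nearest the present ones, or None.
- ctrl.read_camera(name): name is "scene" or "top"; returns the picture (420x560x3 uint8, red, green, blue); there is no depth.
- ctrl.camera_params(name): a dict with "fx", "fy", "cx", "cy" (pixels), "cam_to_world" (4x4, takes a point from camera to world coordinates). Camera axes: x right, y down, z forward; pixel columns grow to the right and rows downward; lengths in m; the calibration is good to about 2 mm. A picture is of the moment at which its call begins. camera_params takes no time and is no camera call.
A pose or a line that the arm cannot do raises ctrl.MotionError and nothing moves.
- ctrl.job_done(): hands the job in, once; it reports no verdict.
Readings, each from a call of its own:
- ctrl.read_time_s(): time.
- ctrl.read_q(): joint angles.
- ctrl.read_dq(): joint speeds.
- ctrl.read_joint_torque(): joint torques, N m.
- ctrl.read_position(): TCP position.
- ctrl.read_orientation(): TCP orientation.
- ctrl.read_contact_force(): force on the tool from outside, world axes, zero at the start.
- ctrl.read_ft_torque(): the same for the moment, N m.
- ctrl.read_finger_gap(): opening from 0.0 (shut) to 1.0 (fully open).
Only numpy, scipy, OpenCV 4.12 (cv2) and the standard library are available. Lean on these libraries where they do the work, as an engineer would, in place of code of your own. Each camera call takes 0.05 s, during which the arm holds its last target.

TASK

Switch on the two goblet-shaped stone lamps, the large one and the small one: press the brass cap on top of each gently with your fingertips, all the way down until it stops, where it stays by itself. Leave both lamps standing where they are, do not touch the drum-shaped lamp, the goblet candle or the lidded jar, and finish clear of everything.

Things in the scene. Friction and masses are not known exactly. Their poses are not given: they have to be found in the camera images.
- slab: Black white-veined display slab, 440 mm (x) by 800 mm (y), 30 mm thick, fixed on the table; its upper face lies at z = 0.030. Origin at the centre of its underside.
- large_lamp: Cream onyx table lamp shaped like a goblet: dome foot (94 mm wide) resting on the slab, narrow neck, solid closed cup 106 mm wide. 190 mm high to the flat stone top, with a round brass push cap of 36 mm diameter in the middle of the top. About 1.6 kg. Origin at the centre of its underside, z up along its axis (round, so yaw means nothing). It stands loose on the slab.
- large_cap_top (a point): Centre of the upper face of the large goblet lamp's cap (36 mm diameter, facing straight up; it moves with the cap).
- large_cap (a joint): Large goblet lamp's switch: m the cap has been pushed in: 0 fully out (cap top 14 mm above the stone top), 0.008 fully in (cap top 6 mm above it). A latching switch without a spring: it slides under a push of about 4 N and stays where it is left, with a hard stop at 0.008. Starts between 0 and 0.002.
- small_lamp: Cream onyx table lamp shaped like a goblet: dome foot (70 mm wide) resting on the slab, narrow neck, solid closed cup 80 mm wide. 142 mm high to the flat stone top, with a round brass push cap of 36 mm diameter in the middle of the top. About 0.8 kg. Origin at the centre of its underside, z up along its axis (round, so yaw means nothing). It stands loose on the slab.
- small_cap_top (a point): Centre of the upper face of the small goblet lamp's cap (36 mm diameter, facing straight up; it moves with the cap).
- small_cap (a joint): Small goblet lamp's switch: m the cap has been pushed in: 0 fully out (cap top 14 mm above the stone top), 0.008 fully in (cap top 6 mm above it). A latching switch without a spring: it slides under a push of about 4 N and stays where it is left, with a hard stop at 0.008. Starts between 0 and 0.002.
- drum_lamp: Cream onyx lamp shaped as a plain straight cylinder, 92 mm wide, 165 mm high to the stone top, with the same brass cap as the goblet lamps. About 1.6 kg; not to be touched. Origin at the centre of its underside, z up along its axis (round, so yaw means nothing). It stands loose on the slab.
- drum_cap (a joint): Drum lamp's switch, must stay out: m the cap has been pushed in: 0 fully out (cap top 14 mm above the stone top), 0.008 fully in (cap top 6 mm above it). A latching switch without a spring: it slides under a push of about 4 N and stays where it is left, with a hard stop at 0.008.
- candle: Candle in a cream onyx goblet of the same form as the lamps, 101 mm wide, 181 mm high, open at the top with pale wax and a short wick inside and no brass cap. About 1.2 kg; not to be touched. Origin at the centre of its underside, z up along its axis (round, so yaw means nothing). It stands loose on the slab.
- jar: Small lidded marble jar, 76 mm wide, 80 mm high with its round knob. 0.5 kg; not to be touched. Origin at the centre of its underside, z up along its axis (round, so yaw means nothing). It stands loose on the slab.
Mind the look-alikes: they are no part of the job. Leave any blue or red look-alike of the large_lamp alone.

How it is judged:
By the outcome, as a careful person would: the job done as asked, in the order asked, and still so for the second after the job is handed in, with the robot touching nothing.
It also fails if it takes over 40 s, if anything falls off the work surface, if the arm or the gripper's body presses on something with over 40 N, if the wrist force passes 120 N, or if a joint passes its speed limit or range.

## Working session

There is one attempt and no reset: what is moved stays moved. The work goes in short steps, each a Python script; the robot and the scene stay as the last script left them, time stands still between calls to the robot, and variables do not carry over. Pictures are saved under pics/ and viewed, and the job is handed in when it is done.

```bash
mkdir -p pics; ls; python3 - <<'E'
from workcell import ctrl
import cv2,numpy as np
for n in("scene","top"):
    im=ctrl.read_camera(n); cv2.imwrite(f"pics/{n}0.png",im[:,:,::-1])
    p=ctrl.camera_params(n); print(n,p["fx"],p["fy"],p["cx"],p["cy"]); print(np.round(p["cam_to_world"],4))
print(ctrl.read_time_s(),ctrl.read_orientation(),ctrl.read_finger_gap(),ctrl.tips_ahead)
E
```

```text
pics
scene 500.10208294063517 500.10208294063517 280.35338380057146 206.22993345499776
[[-0.5895  0.4673 -0.6588  1.3662]
 [ 0.8077  0.3371 -0.4837  0.5219]
 [-0.004  -0.8173 -0.5762  0.9549]
 [ 0.      0.      0.      1.    ]]
top 523.2343365753338 523.2343365753338 277.45583175391897 218.0657295378499
[[ 0.0082 -0.9852  0.1712  0.1881]
 [-0.9998 -0.0049  0.0196 -0.1602]
 [-0.0185 -0.1714 -0.985   1.7618]
 [ 0.      0.      0.      1.    ]]
0.1 [-1.78341162e-04 -1.52751228e-01  9.88264394e-01  7.20478518e-04] 0.9995878768658469 0.0656
```

View pics/scene0.png

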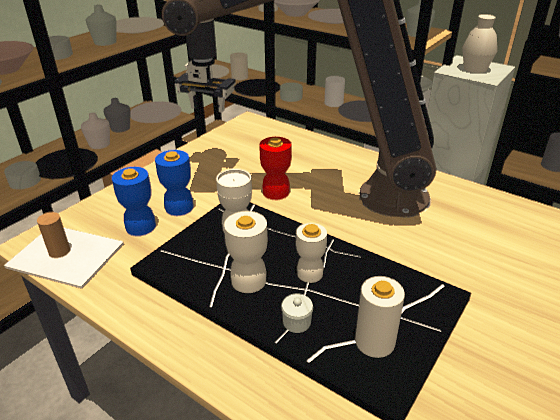

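View pics/top0.png

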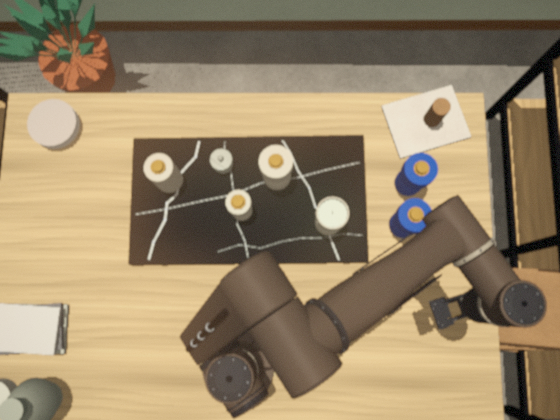

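```bash
cat > h.py <<'E'
from workcell import ctrl
import cv2,numpy as np
def brass(im):
    hsv=cv2.cvtColor(im,cv2.COLOR_RGB2HSV)
    m=cv2.inRange(hsv,(12,140,110),(28,255,255))
    return m
def blob(m,px,r=16):
    n,l,s,c=cv2.connectedComponentsWithStats(m)
    ok=[(np.hypot(*(c[i]-px)),i) for i in range(1,n) if 20<s[i,4]<900]
    d,i=min(ok); return c[i],s[i]
def ray(n,px):
    p=ctrl.camera_params(n);T=np.array(p["cam_to_world"])
    d=T[:3,:3]@np.array([(px[0]+.0-p["cx"])/p["fx"],(px[1]-p["cy"])/p["fy"],1]);return T[:3,3],d/np.linalg.norm(d)
def onplane(n,px,z):
    o,d=ray(n,px);return o+d*(z-o[2])/d[2]
def tri(pa,pb):
    (o1,d1),(o2,d2)=ray("scene",pa),ray("top",pb)
    A=np.stack([d1,-d2],1);t=np.linalg.lstsq(A,o2-o1,rcond=None)[0]
    a=o1+d1*t[0];b=o2+d2*t[1];return (a+b)/2,np.linalg.norm(a-b)
E
python3 - <<'E'
from h import *
I={n:cv2.imread(f"pics/{n}0.png")[:,:,::-1].copy() for n in("scene","top")}
for k,a,b,z in(("large",(246,221),(276,160),.233),("small",(312,230),(237,202),.185),("drum",(382,287),(158,166),.208)):
    ca,sa=blob(brass(I["scene"]),a);cb,sb=blob(brass(I["top"]),b)
    print(k,ca,sa,cb,sb)
    print(" tri",tri(ca,cb)," planes",onplane("scene",ca,z-.004),onplane("top",cb,z-.002))
for k,px,z in(("candle",(332,213),.211),("jar",(221,157),.11)): print(k,onplane("top",px,z))
c=I["scene"][190:310,200:420];c=cv2.resize(c,None,fx=3.5,fy=3.5)
cv2.imwrite("pics/cs.png",c[:,:,::-1])
c=cv2.resize(I["top"][130:280,130:370],None,fx=3.2,fy=3.2);cv2.imwrite("pics/ct.png",c[:,:,::-1])
E
```

```text
large [244.93157895 222.1       ] [236 216  19  13 190] [275.48571429 160.88571429] [270 156  12  11 105]
 tri (array([ 0.63286718, -0.12271963,  0.22236631]), np.float64(0.0015169778293104138))  planes [ 0.63982721 -0.11758585  0.229     ] [ 0.62991247 -0.12232161  0.231     ]
small [311.25543478 230.41304348] [302 224  19  13 184] [237.61261261 201.61261261] [232 196  12  12 111]
 tri (array([ 0.51527761, -0.00536873,  0.17602   ]), np.float64(0.0014492294752909518))  planes [ 0.52107052 -0.00262573  0.181     ] [ 0.51346438 -0.00543251  0.183     ]
drum [382.91637631 289.19163763] [372 281  22  17 287] [157.6952381  166.63809524] [152 162  12  11 105]
 tri (array([0.62006619, 0.2435314 , 0.19780989]), np.float64(0.0002909344161500553))  planes [0.62624578 0.24568478 0.204     ] [0.61774459 0.24155022 0.206     ]
candle [ 0.4739724  -0.29329222  0.211     ]
jar [0.677508   0.05943256 0.11      ]
```

View pics/cs.png

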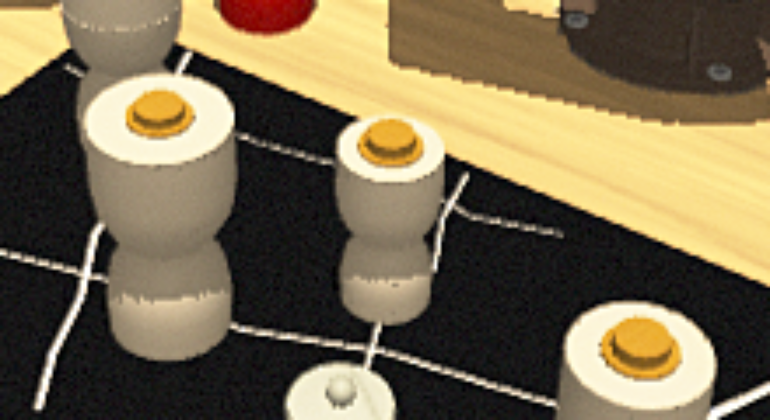

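View pics/ct.png

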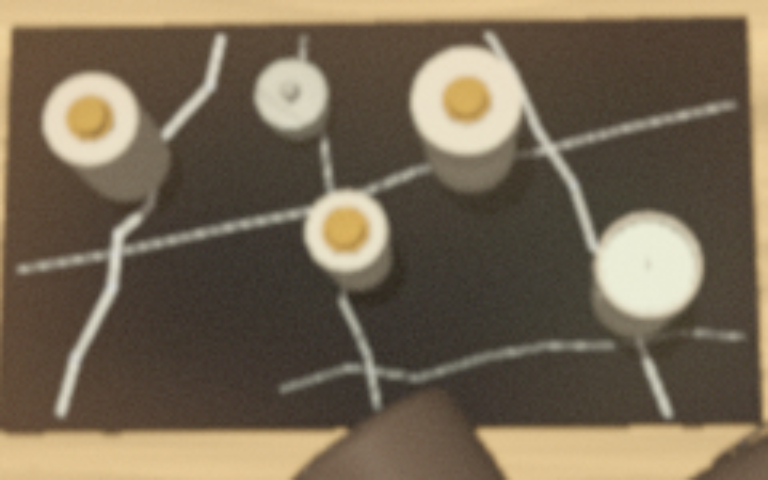

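Candidates, with scene / top pixels:

| Object | Scene | Top |
|---|---|---|
| Cream goblet, large | (246,221) | (276,160) |
| Cream goblet, small | (312,230) | (237,202) |
| Cream drum | (382,287) | (158,166) |
| Blue goblets | (132,173), (172,155) | (422,168), (416,214) |
| Red goblet | (275,141) | not seen |
| Candle, no cap | (235,180) | (332,213) |

I choose the two cream goblets with a neck and a brass cap. The crops confirm both, and also show a wider brass flange at the foot of each cap. Triangulated heights of 0.222 and 0.176 fall between stone top and cap top for the two sizes (0.220–0.234 and 0.172–0.186), which agrees.

Next is the large lamp, with the fingers shut.

```bash
cat >> h.py <<'E'
Q=[0,0,1,0]
def press(xy,ztop):
    t=ctrl.tips_ahead
    r=ctrl.line_to([*xy,ztop+.012+t],feed=.12,max_force=10); print("fast stop",r)
    if r: return
    f0=ctrl.read_contact_force()
    r=ctrl.line_to([*xy,ztop-.016+t],feed=.012,max_force=14)
    p=ctrl.read_position();print("hit",r,"tip",np.round([p[0],p[1],p[2]-t],4),"dF",np.round(np.array(ctrl.read_contact_force())-f0,1),"t",ctrl.read_time_s())
E
python3 - <<'E'
from h import *
ctrl.command_gripper(0.0,10)
p=ctrl.read_position(); ctrl.line_to([p[0],p[1],.40],feed=.2)
ctrl.reach([.6315,-.122,.36],Q)
print(ctrl.read_q(),ctrl.read_position(),ctrl.read_finger_gap(),ctrl.read_time_s())
press([.6315,-.122],.233)
for n in("scene","top"): cv2.imwrite(f"pics/{n}1.png",ctrl.read_camera(n)[:,:,::-1])
E
```

```text
[ 1.10814161e-01  2.73461514e-01  4.37691953e-02  1.20891461e-04
 -1.34103787e+00 -1.68246984e+00] [ 0.63137104 -0.12276804  0.36007574] 0.007270571895718808 4.6167
fast stop False
hit True tip [ 0.6317 -0.1222  0.2263] dF [-0.7  1.5  2.3] t 6.7
```

```bash
python3 - <<'E'
import cv2
a=cv2.imread("pics/scene1.png")[130:300,150:430];cv2.imwrite("pics/s1c.png",cv2.resize(a,None,fx=2.8,fy=2.8))
from h import *
print(ctrl.read_contact_force(),ctrl.read_position(),ctrl.read_time_s())
E
```

```text
[-0.55273885  0.12901308  4.39326555] [ 0.63166817 -0.1221424   0.29194475] 6.8
```

View pics/s1c.png

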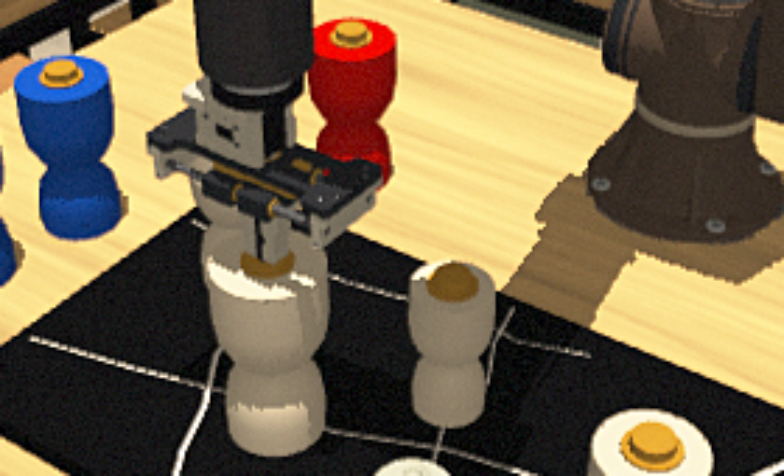

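The fingertips are on the cap at tip z 0.2263, where the fully-in height is 0.226. I'll press a little further to check that this is the hard stop, then withdraw.

```bash
python3 - <<'E'
from h import *
t=ctrl.tips_ahead
p=ctrl.read_position()
r=ctrl.line_to([p[0],p[1],p[2]-.006],feed=.01,max_force=16)
print(r,ctrl.read_position()[2]-t,ctrl.read_contact_force())
p=ctrl.read_position()
ctrl.line_to([p[0],p[1],.36],feed=.12)
ctrl.reach([.514,-.005,.36],Q)
print(ctrl.read_position(),ctrl.read_time_s(),ctrl.read_contact_force())
cv2.imwrite("pics/scene2.png",ctrl.read_camera("scene")[:,:,::-1])
a=cv2.imread("pics/scene2.png")[180:310,190:410];cv2.imwrite("pics/s2c.png",cv2.resize(a,None,fx=3.5,fy=3.5))
I=cv2.imread("pics/scene2.png")[:,:,::-1].copy()
print(blob(brass(I),(246,221)))
E
```

```text
True 0.22635914611537755 [-1.05387118  0.71632671  4.4844126 ]
[ 0.51375233 -0.00468862  0.35990272] 8.5667 [-0.55601096 -0.37424794 -0.07219435]
(array([245.07103825, 222.52459016]), array([236, 217,  19,  12, 183], dtype=int32))
```

View pics/s2c.png

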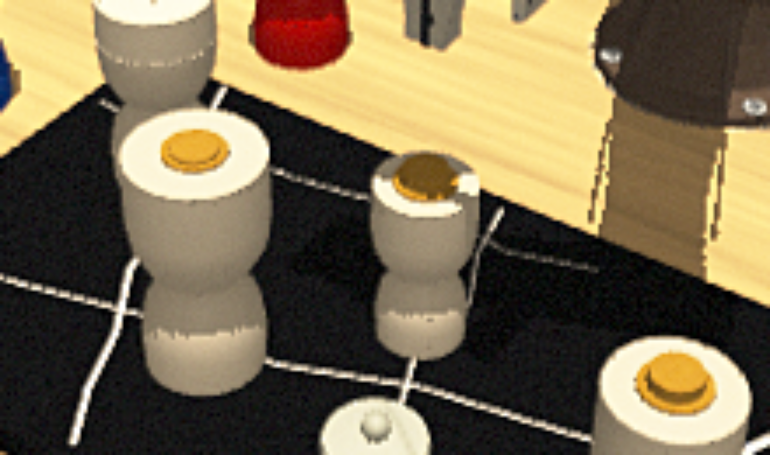

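The large cap is visibly in at crop (195,148), and its height did not change under about 16 N more. The lamp stands where it was. Now the small one.

```bash
python3 - <<'E'
from h import *
t=ctrl.tips_ahead
press([.514,-.005],.185)
p=ctrl.read_position()
if abs(p[2]-t-.178)<.002:
    r=ctrl.line_to([p[0],p[1],p[2]-.006],feed=.01,max_force=16)
    print(r,ctrl.read_position()[2]-t,ctrl.read_contact_force())
    ctrl.line_to([p[0],p[1],.40],feed=.15)
    ctrl.reach([.204,-.643,.40],[0,-.15275,.98826,0])
print(ctrl.read_time_s(),ctrl.read_position(),ctrl.read_contact_force())
I={}
for n in("scene","top"):
    I[n]=ctrl.read_camera(n); cv2.imwrite(f"pics/{n}3.png",I[n][:,:,::-1])
for k,a,b in(("large",(246,221),(276,160)),("small",(312,230),(237,202)),("drum",(382,287),(158,166))):
    print(k,blob(brass(I["scene"]),a),blob(brass(I["top"]),b))
cv2.imwrite("pics/s3c.png",cv2.resize(I["scene"][150:310,190:410,::-1],None,fx=3.5,fy=3.5))
E
```

```text
fast stop False
hit True tip [ 0.5144 -0.0051  0.1788] dF [-1.2  0.   2.2] t 11.0583
True 0.17882719470658853 [-2.93080135  0.93162297  6.41257063]
15.075 [ 0.20483216 -0.64263145  0.40011484] [-0.03928532  0.32109144 -1.07357198]
large (array([245.04891304, 222.55434783]), array([236, 217,  19,  12, 184], dtype=int32)) (array([275.33333333, 160.95959596]), array([270, 156,  12,  11,  99], dtype=int32))
small (array([311.21176471, 231.1       ]), array([302, 226,  19,  11, 170], dtype=int32)) (array([237.53153153, 201.45945946]), array([232, 196,  12,  12, 111], dtype=int32))
drum (array([382.9375    , 289.19791667]), array([372, 281,  22,  17, 288], dtype=int32)) (array([157.75247525, 166.62376238]), array([152, 161,  12,  12, 101], dtype=int32))
```

View pics/s3c.png

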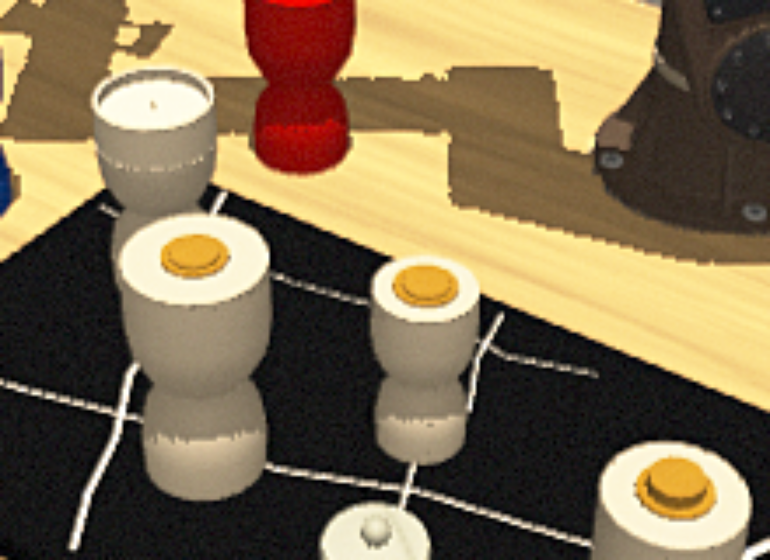

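View pics/top3.png

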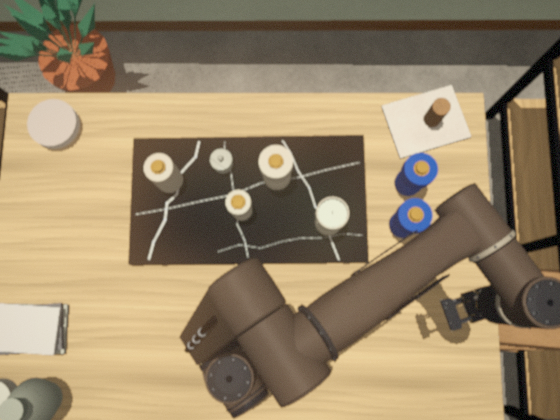

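Both caps look pressed, and nothing else has moved. However, the small cap's tip height was 0.1788, 0.8 mm above the nominal 0.178. There is time left, so I'll press it once more, a little harder, and check tool tilt.

```bash
python3 - <<'E'
from h import *
t=ctrl.tips_ahead
ctrl.reach([.514,-.005,.36],Q)
ctrl.line_to([.514,-.005,.19+t],feed=.15,max_force=10)
print(ctrl.read_orientation(),ctrl.read_finger_gap())
r=ctrl.line_to([.514,-.005,.170+t],feed=.015,max_force=25)
p=ctrl.read_position();print(r,p,p[2]-t,ctrl.read_orientation(),ctrl.read_contact_force(),ctrl.read_ft_torque(),ctrl.read_time_s())
E
```

```text
[ 5.91779362e-04 -1.36661741e-05  9.99999825e-01  4.38817143e-06] 0.008749424339643144
True [ 0.51482114 -0.00521227  0.24454593] 0.1789459250795417 [ 1.03676500e-03 -5.93615246e-04  9.99999132e-01 -5.55152206e-04] [-3.02703911 -0.47585405  7.99077696] [0.25416958 1.27349491 0.02134167] 19.4167
```

Even at 25 N more it stops at 0.1789, with the tool tilted less than 0.15°, so this is the hard stop. I'll withdraw and check.

```bash
python3 - <<'E'
from h import *
p=ctrl.read_position()
ctrl.line_to([p[0],p[1],.40],feed=.15)
ctrl.reach([.204,-.643,.40],[0,-.15275,.98826,0])
I={}
for n in("scene","top"):
    I[n]=ctrl.read_camera(n); cv2.imwrite(f"pics/{n}4.png",I[n][:,:,::-1])
for k,a,b in(("large",(246,221),(276,160)),("small",(312,230),(237,202)),("drum",(382,287),(158,166))):
    print(k,blob(brass(I["scene"]),a)[0],blob(brass(I["top"]),b)[0])
O=cv2.imread("pics/scene3.png")[:,:,::-1]
d=cv2.absdiff(O,I["scene"]).max(2)[180:380,120:480];print("changed px",(d>60).sum())
O=cv2.imread("pics/scene0.png")[:,:,::-1]
d=cv2.absdiff(O,I["scene"]).max(2)[180:380,120:480];print("vs start",(d>60).sum())
cv2.imwrite("pics/s4c.png",cv2.resize(I["scene"][150:310,190:410,::-1],None,fx=3.5,fy=3.5))
print(ctrl.read_time_s(),ctrl.read_contact_force())
E
```

```text
large [245.03804348 222.5       ] [275.58585859 160.92929293]
small [311.12209302 231.09302326] [237.57017544 201.52631579]
drum [382.94385965 289.17192982] [157.68316832 166.82178218]
changed px 0
vs start 603
23.225 [-0.44781618  0.11288191  0.15538817]
```

View pics/s4c.png

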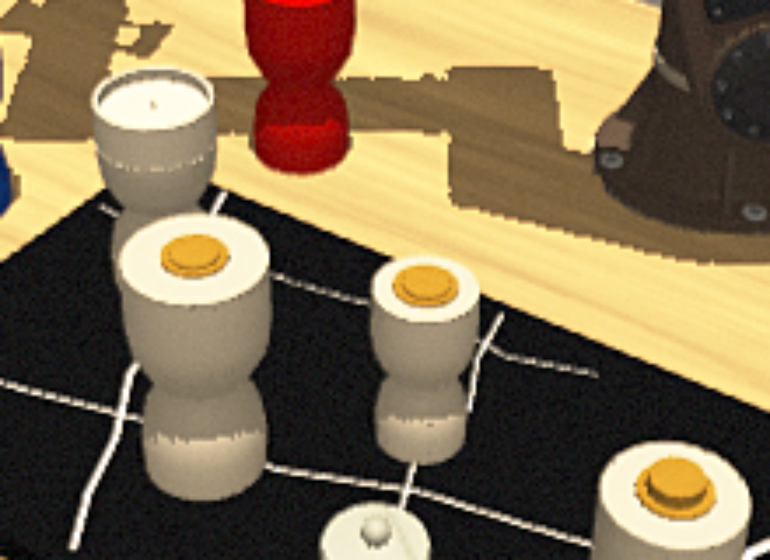

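The large cap at crop (195,255) and the small cap at (426,285) are both down on their flanges, and the drum cap at (677,480) is still out. Lamps and other objects have not moved.

```bash
python3 -c "
from workcell import ctrl
print(ctrl.job_done())"
```

```text
the job is handed in; nothing more can be done
None
```

I pressed both goblet lamp caps down to their stops with shut fingertips, the large lamp first and then the small one, and handed the job in at about 23 s with the arm clear of everything.

- **Large cap:** it stopped at z = 0.2264, against the nominal 0.226, and did not move under a further 16 N.
- **Small cap:** it stopped at z = 0.1788–0.1789, about 0.8 mm above the nominal 0.178. I pressed it again with up to 25 N more and it did not move, so I take this as its stop. I could not explain the 0.8 mm.
- **Final pictures:** both caps sit low on their flanges and the drum lamp's cap is still out. In both camera views the two pressed lamps and the drum lamp had not moved sideways. I checked the candle and jar only by eye. The force on the tool was close to zero.

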